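# Nest the three sorting tubs

## Robot

A 7-joint arm with a two-finger parallel gripper is mounted at the origin on a cart in front of the work surface, level with it; the furniture and walls round the work are solid. World frame = base frame: x ahead of the robot, y to its left, z up, the work surface at z = 0. Lengths are in m, angles in rad, forces in N, time in s.
With the tool pointing down it reaches from about 0.425 to 0.8 m from the base axis. Payload 8.3 kg.
Tool frame: the origin (TCP) lies at the very end of the fingers, on their centre line; the grasp point (between the pads) lies 19 mm behind it; z points along the fingers, y is the line along which they close (so a half turn about z gives the same grasp; the last joint's range is limited). The gripper opens to 85 mm and grips with 20 to 120 N. Pads are 22 mm wide; open, the fingers measure 114 mm over their backs; the gripper's body (76 mm by 85 mm) begins 54 mm behind the grasp point. The pads swing forward as they close: fully open they stand 13 mm farther back than shut.
Start: joints at [-1.302, 0.383, 0.016, 1.37, -0.006, 1.388, -0.046], TCP at [0.204, 0.591, 0.231] pointing down, gripper open.
Joint ranges: [-2.95, 2.95], [-0.25, 2.06], [-1.52, 1.56], [0.18, 2.33], [-1.44, 4.58], [0.02, 2.06], [-3.01, 3.01]. Speed limits (rad/s): [2.39, 2.39, 3.01, 3.01, 3.14, 3.14, 3.14].

## Interface

Orientations are given as a rotation vector (axis times angle).
In Python, from plant import r gives the robot as it stands.
- The arm moves only by the shell command python3 -m jog 'ROWS' [FORCE]. ROWS is a JSON object of lists of equal length, an entry for each row: "gripper": the finger opening in mm, from 0 to 85.4; "xyz": the shift along the world's x, y, z as a fraction of full scale, a list of three; "rotation": the turn, a rotation vector about the world's x, y, z as a fraction of full scale, a list of three. In form: {"gripper": [gripper, ...], "xyz": [[dx, dy, dz], ...], "rotation": [[ax, ay, az], ...]}. A call has 1 to 12 rows; each row is the pose to reach, as a shift and turn from the pose commanded when the call began; what a row does not reach only later rows make up. Full scale, the value 1, is 0.12 m for a shift and 60 degrees for a turn. A row lasts 1/8 s, in which the tool goes at most 62.5 mm and 10.7 degrees, less where a joint would pass 70% of its speed; a pose out of reach is approached as far as the arm can. A call with a number of a shift or a turn outside -1 to 1 is refused whole. A call with a gripper value outside its range is refused whole. The fingers move at their own pace and stop on an object; FORCE is the grip in N (left out, the last holds). Time passes only in rows, so rows that repeat a pose let the fingers close. It gives the time, the measured TCP pose, the force, the opening and the grip force at its end, in the units of the state.
- r.observe(): the state, without advancing time (a new reading comes with each control period).
- r.read_camera(name): name is "scene" or "side" or "wrist"; returns a dict with "pixels" (400x640x3 uint8, blue, green, red), "range_z" (400x640 float32, m along the optical axis (not along the pixel's ray), 0 where there is no reading), "fx", "fy", "cx", "cy" (pixels), "dist" ([k1, k2, p1, p2, k3] as OpenCV has them; the pictures are not rectified), "xyz" and "rotation" of the camera in the world. Camera axes: x right, y down, z forward; pixel columns grow to the right and rows downward; lengths in m; the calibration is good to about 2 mm. A picture is of the moment at which its call begins.
- r.close_job(): hands the job in; it is judged then, once.
The state is a dict: "t": time; "joints": joint angles; "joint_vel": joint speeds; "joint_torque": joint torques, N m; "tool_pos": TCP position; "tool_rot": TCP orientation; "contact_force": force on the tool from outside, world axes, zero at the start; "wrist_torque": the same for the moment, N m; "width": opening from 0.0 (shut) to 1.0 (fully open); "grip_force": force on a finger pad.
Only numpy, scipy, OpenCV 4.12 (cv2) and the standard library are available. Lean on these libraries where they do the work, as an engineer would, in place of code of your own. Each camera call takes 0.05 s, during which the arm holds its last target. There are 200 camera calls.

## Task

Put the three empty sorting tubs away as one nest: lift the black lid off the big blue tub by its knob and lay it on the bare desk, knob up, then nest the white tub upright and fully home in the blue one and the yellow tub upright and fully home in the white one. Lower each piece gently, without ramming or dropping it, keep every tub and the lid upright, and leave the other things on the desk where they are.

Things in the scene. Friction and masses are not known exactly. Their poses are not given: they have to be found in the camera images.
- tub_large: large blue tub, open at the top, loose, 0.3 kg: 66 mm high, 92 mm outer diameter over the top 22 mm, flaring from 74 mm at the foot; wall 3 mm; mouth 86 mm inside; raised inner floor 20 mm above the underside, where the bore is about 75 mm. Starts under the lid. Origin: centre of its underside, z up; round, so yaw means nothing.
- tub_medium: medium white tub, open at the top, loose, 0.12 kg: 64 mm high, 66 mm outer diameter over the top 22 mm (grip there), 58 mm at the foot; wall 3 mm; mouth 60 mm inside; raised inner floor 20 mm above the underside. Home in the blue tub its underside is 20 mm above the blue tub's and its rim stands 18 mm above the blue rim. Origin: centre of its underside, z up; round, so yaw means nothing.
- tub_small: small yellow tub, open at the top, loose, 0.08 kg: 60 mm high, 50 mm outer diameter over the top 22 mm (grip there), 43 mm at the foot; wall 3 mm. Home in the white tub its underside is 20 mm above the white tub's and its rim stands 16 mm above the white rim. Origin: centre of its underside, z up; round, so yaw means nothing.
- lid: loose black round lid, 0.07 kg: flange 96 mm across between 5 and 9 mm above its underside, a 5 mm deep locating plug 79 mm across below it, and a round central knob 22 mm across, whose grip cylinder runs from 14.5 to 32.5 mm above the underside. Starts on the blue tub, its underside 61 mm above the blue tub's. Origin: centre of the plug's underside, z up.
- lid_knob (a point): centre of the lid's knob, 23.5 mm above the lid's underside (grip here from above)
- insert_tin: bystander: round white tin with a blue cap (no knob), 66 mm across, 33 high. Origin: centre of its underside.
- mug: bystander: white dotted mug, 82x114x91 mm. Origin: centre of its underside.
- tape_roll: bystander: roll of cream tape lying flat, 104 mm across, 25 high. Origin: centre of its underside.
- tally_counter: bystander: small white hand counter, 59x53x32 mm. Origin: centre of its underside.
- tag_green: bystander: green key tag, 26x58x8 mm. Origin: centre of its underside.
- marker: bystander: red-and-white marker, 17x135x16 mm. Origin: centre of its underside.
- tape_measure: bystander: yellow tape measure, 31x73x58 mm. Origin: centre of its underside.
- oil_bottle: bystander: amber oil bottle with a red spout, standing, 43x43x128 mm. Origin: centre of its underside.
- scissors: bystander: blue-handled scissors lying flat, 87x199x9 mm. Origin: centre of its underside.
Mind the look-alikes: they are no part of the job. Several things have the shape of the lid; the one meant has the colours described above.

How it is judged:
On the way, in this order (a step that is already met when the one before it is completed fails the run):
1. the lid lies on the desk beside the blue tub, knob up, let go (height (world z) of lid between -0.005 and 0.005 m and angle between lid's own z axis and vertical below 0.1 rad and horizontal distance between lid and tub_large above 0.09 m and contact force between the fingers and lid below 0.05 N), for 0.2 s.
2. the white tub is fully home in the blue tub (z of tub_medium in the frame of tub_large between 0.016 and 0.024 m and horizontal distance between tub_medium and tub_large below 0.01 m and angle between the z axis of tub_medium and the z axis of tub_large, either way round below 0.1 rad), for 0.2 s.
At the end, for the whole second after the job is handed in: Blue tub upright on the desk, white tub seated in it, yellow tub seated in the white one (underside 20 mm above the outer tub's within 4 mm, centres within 10 mm, axes within 0.1 rad); lid flat on the desk beside them, knob up (within 5 mm, 0.1 rad); all at rest (all of step 2 and height (world z) of lid between -0.005 and 0.005 m and angle between each of lid, tub_large's own z axis and vertical below 0.1 rad and horizontal distance between lid and tub_large above 0.09 m and z of tub_small in the frame of tub_medium between 0.016 and 0.024 m and horizontal distance between tub_small and tub_medium below 0.01 m and angle between the z axis of tub_small and the z axis of tub_medium, either way round below 0.1 rad and height (world z) of tub_large below 0.005 m and linear speed of each of tub_large, tub_medium, tub_small, lid below 0.03 m/s and angular speed of each of tub_large, tub_medium, tub_small, lid below 0.3 rad/s); the robot touches nothing.
It fails at once if a tub or the lid is tipped by more than 0.6 rad (angle between any of tub_large, tub_medium, tub_small, lid's own z axis and vertical above 0.6 rad).
It fails at once if tubs rammed together (contact force between two tubs above 60 N) (contact force between any of tub_medium, tub_small and tub_large above 60 N or contact force between tub_small and tub_medium above 60 N).
It fails at once if a tub or the lid dropped (falls untouched faster than 0.75 m/s, a drop of about 30 mm) ((linear speed of tub_medium above 0.75 m/s and contact force between the fingers and tub_medium below 0.01 N) or (linear speed of tub_small above 0.75 m/s and contact force between the fingers and tub_small below 0.01 N) or (linear speed of lid above 0.75 m/s and contact force between the fingers and lid below 0.01 N)).
It fails at once if a bystander is moved by more than 20 mm (distance of any of insert_tin, mug, tape_roll, tally_counter, tag_green, marker, tape_measure, oil_bottle, scissors from where it was at the start of the episode above 0.02 m).
It also fails if it takes over 72 s, if anything falls off the work surface, if the arm or the gripper's body presses on something with over 40 N, if the wrist force passes 120 N, or if a joint passes its speed limit or range.

## Working session

There is one attempt and no reset: what is moved stays moved. The work goes in short steps, Python scripts to look and compute and a shell command to move; the robot and the scene stay as the last step left them, time stands still between calls to the robot, and variables do not carry over. Pictures are saved under pics/ and viewed, at most 10 in all, crops included, and the job is handed in when it is done.

```bash
ls; mkdir -p pics; cat > h.py <<'E'
import numpy as np, cv2
from plant import r
from scipy.spatial.transform import Rotation as R
def cam(n):
    c=r.read_camera(n); c['n']=n
    c['K']=np.array([[c['fx'],0,c['cx']],[0,c['fy'],c['cy']],[0,0,1.]])
    rot=np.array(c['rotation'],float); c['R']=rot if rot.shape==(3,3) else R.from_rotvec(rot).as_matrix()
    c['xyz']=np.array(c['xyz'],float); c['dist']=np.array(c['dist'],float); return c
def rays(c,uv):
    p=cv2.undistortPoints(np.array(uv,float).reshape(-1,1,2),c['K'],c['dist']).reshape(-1,2)
    return np.c_[p,np.ones(len(p))]@c['R'].T      # scaled so depth=1
def plane(c,uv,z):
    d=rays(c,uv); return c['xyz']+d*((z-c['xyz'][2])/d[:,2])[:,None]
def cloud(c):
    v,u=np.mgrid[0:400,0:640]; d=rays(c,np.c_[u.ravel(),v.ravel()])
    z=c['range_z'].ravel()[:,None]; P=c['xyz']+d*z; P[z[:,0]<=0]=np.nan
    return P.reshape(400,640,3)
E
python3 - <<'E'
from h import *
s=r.observe(); print({k:np.round(v,3) for k,v in s.items()})
for n in ('scene','side','wrist'):
    c=cam(n); cv2.imwrite(f'pics/{n}0.png',c['pixels']); print(n,c['xyz'].round(3),c['R'].round(2).tolist(),c['fx'],c['dist'])
E
```

```text
pics
{'t': np.float64(0.0), 'joints': array([-1.302,  0.384,  0.016,  1.371, -0.006,  1.388, -0.047]), 'joint_vel': array([-0.002,  0.001,  0.002, -0.001,  0.002,  0.001,  0.001]), 'joint_torque': array([-1.0000e-03, -6.2757e+01,  8.4300e-01, -3.7182e+01,  1.6000e-02,
        1.4000e-02, -0.0000e+00]), 'tool_pos': array([0.203, 0.59 , 0.23 ]), 'tool_rot': array([-5.190e-01, -3.098e+00,  3.000e-03]), 'contact_force': array([0.657, 0.114, 0.672]), 'wrist_torque': array([-0.022,  0.002, -0.02 ]), 'grip_force': np.float64(0.0), 'width': np.float64(1.001)}
scene [-0.144 -0.555  1.173] [[0.59, -0.61, 0.53], [-0.81, -0.45, 0.38], [0.0, -0.65, -0.76]] 447.4427484580377 [0.03351039 0.         0.         0.         0.        ]
side [ 0.254 -0.943  0.795] [[0.94, -0.2, 0.28], [-0.35, -0.54, 0.77], [-0.0, -0.82, -0.57]] 385.40808274830715 [-0.04059018  0.          0.          0.          0.        ]
wrist [0.127 0.617 0.375] [[0.33, 0.9, 0.29], [0.95, -0.31, -0.1], [-0.0, 0.31, -0.95]] 295.5044453172065 [-0.00919943  0.          0.          0.          0.        ]
```

View pics/scene0.png

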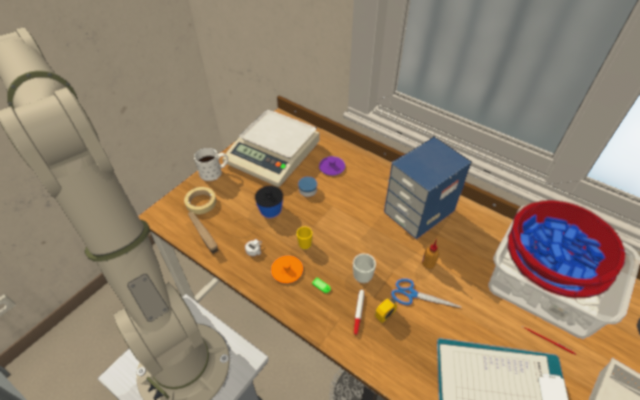

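View pics/side0.png

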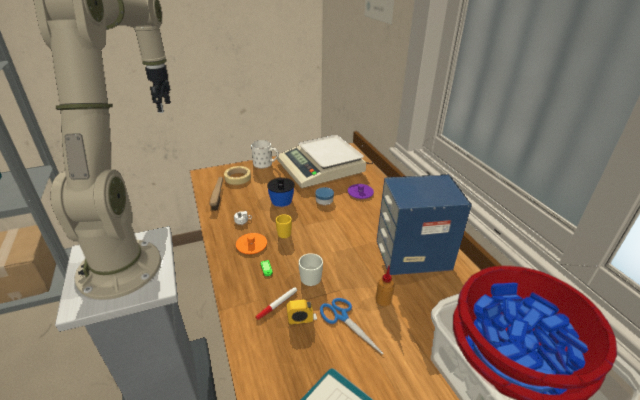

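Scene view: the lid-shaped things are the black lid on the blue tub at (269,200), an orange lid at (287,269), a purple one at (332,166), and the knobless blue-capped tin at (308,186). The black one on the blue tub fits the description. The white tub is at (364,268) and the yellow tub at (305,237). In the side view they are at lid (281,187), white (311,268) and yellow (284,226).

```bash
cat > find.py <<'E'
from h import *
import sys
def blob(c,m,seed):
    n,l,s,ce=cv2.connectedComponentsWithStats(m.astype(np.uint8)); k=l[seed[1],seed[0]]
    return (l==k) if k else None
E
python3 - <<'E'
from h import *
from scipy.optimize import least_squares
A=cam('scene');B=cam('side')
seeds={'tubL':[(269,200),(281,187)],'white':[(364,268),(311,268)],'yellow':[(305,237),(284,226)]}
for c,i in((A,0),(B,1)):
    P=cloud(c); hsv=cv2.cvtColor(c['pixels'],cv2.COLOR_BGR2HSV)
    for k,s in seeds.items():
        u,v=s[i]; w=P[v-30:v+31,u-30:u+31].reshape(-1,3); h=hsv[v-30:v+31,u-30:u+31].reshape(-1,3).astype(int)
        if k=='tubL': m=(h[:,2]<60)|((h[:,0]>100)&(h[:,0]<130)&(h[:,1]>150))
        if k=='white': m=(h[:,1]<60)&(h[:,2]>110)
        if k=='yellow': m=(h[:,0]>20)&(h[:,0]<35)&(h[:,1]>150)
        m&=(w[:,2]>.01)&(w[:,2]<.12)
        q=w[m]; 
        if len(q)<10: print(k,len(q));continue
        zt=np.percentile(q[:,2],97); top=q[q[:,2]>zt-.008]
        print(c['n'],k,len(q),'z95',zt.round(4),'ctr all',q.mean(0).round(3),'top mid',((top.max(0)+top.min(0))/2).round(4),'ext',np.ptp(top,axis=0).round(3))
    # everything standing, for a map
    np.save(f'pics/{c["n"]}.npy',P)
a=cv2.resize(A['pixels'][145:295,170:390],None,fx=3.6,fy=3.6,interpolation=cv2.INTER_CUBIC)
cv2.imwrite('pics/cropA.png',a)
E
```

```text
scene tubL 582 z95 0.0932 ctr all [0.529 0.157 0.064] top mid [0.5404 0.1669 0.0918] ext [0.022 0.027 0.013]
scene white 500 z95 0.0643 ctr all [ 0.506 -0.228  0.036] top mid [ 0.5086 -0.2268  0.0626] ext [0.067 0.064 0.012]
scene yellow 274 z95 0.0614 ctr all [ 0.495 -0.015  0.039] top mid [ 0.4958 -0.0144  0.0592] ext [0.049 0.049 0.011]
side tubL 548 z95 0.0885 ctr all [0.534 0.149 0.058] top mid [0.5403 0.165  0.089 ] ext [0.018 0.015 0.015]
side white 671 z95 0.0648 ctr all [ 0.5   -0.23   0.039] top mid [ 0.5087 -0.2243  0.0621] ext [0.065 0.067 0.011]
side yellow 288 z95 0.062 ctr all [ 0.494 -0.017  0.042] top mid [ 0.4947 -0.0141  0.0597] ext [0.048 0.052 0.011]
```

View pics/cropA.png

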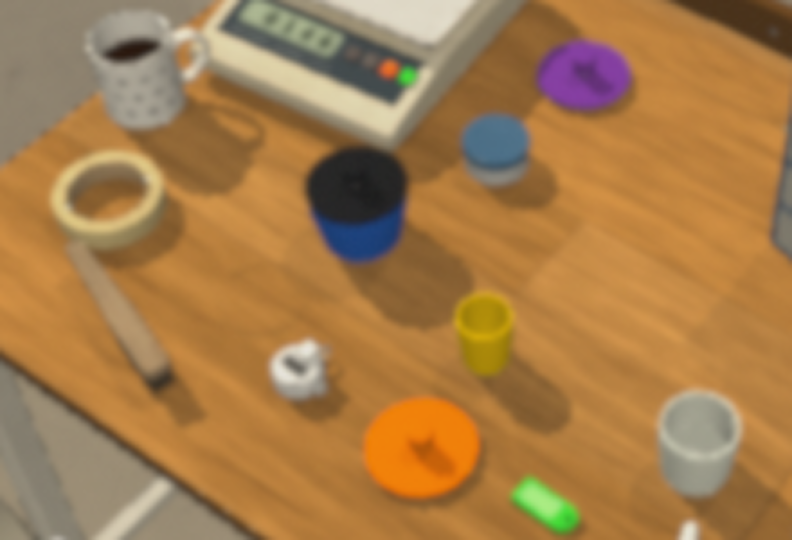

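The crop confirms it: the black knobbed lid at crop (357,190) sits on the blue tub. The purple and orange lids and the blue-capped tin are the look-alikes. Next I'll map the free space.

```bash
python3 - <<'E'
from h import *
x0,y0,s=.3,-.36,.02
H=np.zeros((28,42))
for n in('scene','side'):
    P=np.load(f'pics/{n}.npy').reshape(-1,3); P=P[np.isfinite(P[:,0])]
    P=P[(P[:,2]>.006)&(P[:,2]<.35)]
    i=((P[:,0]-x0)/s).astype(int); j=((P[:,1]-y0)/s).astype(int)
    ok=(P[:,0]>x0)&(P[:,1]>y0)&(i<28)&(j<42)
    np.maximum.at(H,(i[ok],j[ok]),P[ok,2])
print('     '+' '.join('%3d'%round(100*(y0+s*(j+.5))) for j in range(41,-1,-1)))
for i in range(27,-1,-1): print('%.2f '%(x0+s*(i+.5)),' '.join('%3s'%('.' if H[i,j]==0 else int(H[i,j]*1000)) for j in range(41,-1,-1)))
E
```

```text
47  45  43  41  39  37  35  33  31  29  27  25  23  21  19  17  15  13  11   9   7   5   3   1  -1  -3  -5  -7  -9 -11 -13 -15 -17 -19 -21 -23 -25 -27 -29 -31 -33 -35
0.85   76  74  72  72  72  72  71  76  73  71  70  75  77  10   9  10  12  29  30  17  12   6   .   7   .   7   .   .   6   .   .   . 236 239 236 236 236 235 237 236 237   .
0.83   78  76  72  73  71  71  76  73  73  73  71  72  77   7   .  13  14  36  35  17  14   .   6   6   .   .   .   6   .   7   .   . 237 237 236 236 238 236 239 238 236   .
0.81   77  76  74  73  71  72  73  72  72  72  72  72  76  45   .   9  16  15  30  13  12   .   7   7   .   .   .   .   .   6   . 235 237 237 237 237 238 237 238 236 207   .
0.79   76  79  72  74  70  73  74  73  73  72  73  71  77  59   .   7  11  14  13  13   6   .   .   .   .   6   .   6   6   .   . 235 238 237 238 237 236 237 237 238   .   .
0.77   76  77  73  72  73  75  71  72  73  73  74  74  78  57   .   .   .   6   7   6   6   8   .   .   .   .   6   6   8   6   . 237 237 237 236 237 237 238 236 238   6   .
0.75   73  78  72  73  71  73  74  72  73  71  71  71  77  64  
[... 3238 characters left out ...]
   .
0.37    .   6   .  29  31  29  27   .   8   .   .   6  10   .   .   7   .  23  30  33  23   .   8  13  14  35  32  15   .   .   6   8   .   7   .   6   6   .  20  17   .   .
0.35    7   6   .   6   .   .  40  40  40  39  39   .   6   7   .   .   .   .  26  25   .   7   .  11  14  17  17  12   .   .   7   .   .   6   .   .   .   7  19  18   .   .
0.33    .   6   .   6   7   7   .  37  41  42  41  39  41  38   6   .   .   6   8   8   7   .   6   .   8  13   .   .   .   .   .   .   6   .   8   .   .   .   .  19   .   .
0.31    6   .   6   6   6   6   7   6   .   7  40  41  40  43  41   7   7   6   .   .   .   9   8   .   .   6   .   6   6   .   .   6   6   6   6   .   .   .   .   .   .   .
```

Plan: the lid goes on the bare spot at about (0.62,-0.08). First I move above the knob.

```bash

python3 -m jog '{"gripper":[60,60,60],"xyz":[[0.25,-0.3,0],[0.5,-0.6,0],[0.7,-0.88,0]],"rotation":[[0,0,0],[0,0,0],[0,0,0]]}' 20
python3 -m jog '{"gripper":[60,60,60],"xyz":[[0.25,-0.3,0],[0.5,-0.6,0],[0.7,-0.88,0]],"rotation":[[0,0,0],[0,0,0],[0,0,0]]}'
python3 -m jog '{"gripper":[60,60,60],"xyz":[[0.25,-0.3,0],[0.5,-0.6,0],[0.7,-0.88,0]],"rotation":[[0,0,0],[0,0,0],[0,0,0]]}'
python3 -m jog '{"gripper":[60,60,60,60],"xyz":[[0.25,-0.3,0],[0.5,-0.6,0],[0.5,-0.6,-0.2],[0.5,-0.6,-0.2]],"rotation":[[0,0,0],[0,0,0],[0,0,0],[0,0,0]]}'
python3 - <<'E'
from h import *
c=cam('wrist'); cv2.imwrite('pics/w1.png',c['pixels']); P=cloud(c)
g=cv2.cvtColor(c['pixels'],cv2.COLOR_BGR2HSV)
for lo,hi in((.065,.08),(.085,.1)):
    m=(P[...,2]>lo)&(P[...,2]<hi)&(g[...,2]<90)&(abs(P[...,0]-.54)<.08)&(abs(P[...,1]-.166)<.08)
    q=P[m]; print(len(q), ((q.max(0)+q.min(0))/2).round(4),np.ptp(q,axis=0).round(3),q.mean(0).round(4)) if len(q) else None
E
```

```text
t: 0.62
tool_pos: [0.2888, 0.4838, 0.2312]
tool_rot: [0.52, 3.098, -0.0]
contact_force: [0.4, -0.1, 0.2]
width: 0.701
grip_force: 0.0
t: 1.0
tool_pos: [0.3727, 0.3781, 0.2313]
tool_rot: [0.52, 3.098, 0.0]
contact_force: [0.7, 0.4, 0.3]
width: 0.704
grip_force: 0.0
t: 1.38
tool_pos: [0.4566, 0.2725, 0.2313]
tool_rot: [0.52, 3.098, -0.0]
contact_force: [-0.0, 0.7, 0.4]
width: 0.706
grip_force: 0.0
t: 1.88
tool_pos: [0.5145, 0.2014, 0.2055]
tool_rot: [-0.519, -3.095, 0.003]
contact_force: [-1.3, 1.2, -0.1]
width: 0.699
grip_force: 0.0
5849 [0.5402 0.169  0.0741] [0.095 0.094 0.012] [0.5373 0.1705 0.0723]
441 [0.5401 0.1695 0.0909] [0.021 0.021 0.012] [0.5387 0.1701 0.0942]
```

View pics/w1.png

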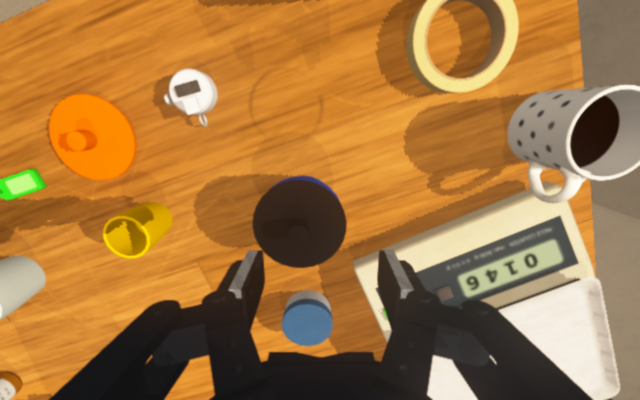

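The wrist view shows the black lid at (300,222), between and ahead of the fingers at (245,275) and (395,275). Its centre is about (0.540,0.168), with the flange at z 0.072. I'll descend and grip the knob.

```bash

python3 -m jog '{"gripper":[60,60,60,60],"xyz":[[0.21,-0.28,0],[0.21,-0.28,-0.4],[0.21,-0.28,-0.83],[0.21,-0.28,-0.83]],"rotation":[[0,0,0],[0,0,0],[0,0,0],[0,0,0]]}'
python3 -m jog '{"gripper":[60,60,60,10,10,10,10,10],"xyz":[[0,0,-0.15],[0,0,-0.26],[0,0,-0.26],[0,0,-0.26],[0,0,-0.26],[0,0,-0.26],[0,0,-0.26],[0,0,-0.26]],"rotation":[[0,0,0],[0,0,0],[0,0,0],[0,0,0],[0,0,0],[0,0,0],[0,0,0],[0,0,0]]}' 40
```

```text
t: 2.42
tool_pos: [0.5379, 0.1688, 0.105]
tool_rot: [-0.515, -3.093, 0.006]
contact_force: [0.3, 0.7, 0.5]
width: 0.707
grip_force: 0.0
t: 3.42
tool_pos: [0.5413, 0.1687, 0.0773]
tool_rot: [0.519, 3.097, 0.001]
contact_force: [-1.1, -0.6, 5.6]
width: 0.238
grip_force: 39.2
```

```bash

python3 -m jog '{"gripper":[10,10,10,10,10],"xyz":[[0,0,0.05],[0,0,0.15],[0,0,0.35],[0,0,0.6],[0,0,0.6]],"rotation":[[0,0,0],[0,0,0],[0,0,0],[0,0,0],[0,0,0]]}'
python3 - <<'E'
from h import *
c=cam('side'); P=cloud(c); cv2.imwrite('pics/s2.png',cv2.resize(c['pixels'][120:300,190:370],None,fx=3.3,fy=3.3))
m=(abs(P[...,0]-.54)<.06)&(abs(P[...,1]-.168)<.06); g=cv2.cvtColor(c['pixels'],cv2.COLOR_BGR2HSV)
b=m&(g[...,0]>100)&(g[...,0]<130)&(g[...,1]>130); print('blue top',np.nanpercentile(P[b][:,2],98))
E
```

```text
t: 4.05
tool_pos: [0.5424, 0.1689, 0.1517]
tool_rot: [0.518, 3.094, 0.004]
contact_force: [-0.0, 0.0, -0.7]
width: 0.237
grip_force: 39.2
blue top 0.06778561928437865
```

View pics/s2.png

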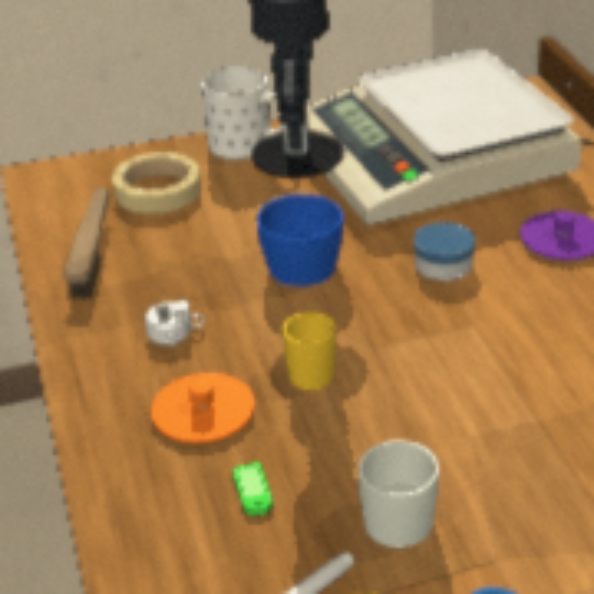

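The crop shows the lid held level at (297,152) and the blue tub standing open at (300,240). I'll carry the lid across.

```bash

python3 -m jog '{"gripper":[10,10,10],"xyz":[[0.07,-0.2,0],[0.14,-0.45,0],[0.22,-0.69,0]],"rotation":[[0,0,0],[0,0,0],[0,0,0]]}'
python3 -m jog '{"gripper":[10,10,10],"xyz":[[0.07,-0.23,0],[0.14,-0.45,0],[0.22,-0.69,0]],"rotation":[[0,0,0],[0,0,0],[0,0,0]]}'
python3 -m jog '{"gripper":[10,10,10,10],"xyz":[[0.07,-0.23,0],[0.14,-0.45,0],[0.22,-0.69,0],[0.22,-0.69,0]],"rotation":[[0,0,0],[0,0,0],[0,0,0],[0,0,0]]}'
python3 -m jog '{"gripper":[10,10,10,10,10],"xyz":[[0,0,-0.3],[0,0,-0.6],[0,0,-0.85],[0,0,-1],[0,0,-1]],"rotation":[[0,0,0],[0,0,0],[0,0,0],[0,0,0],[0,0,0]]}'
python3 - <<'E'
from h import *
c=cam('side'); P=cloud(c); g=c['pixels'].max(2)
m=(abs(P[...,0]-.62)<.06)&(abs(P[...,1]+.08)<.06)&(g<90)&(P[...,2]<.06)
q=P[m]; print(len(q),q.min(0),q.max(0),np.percentile(q[:,2],[5,25,50,75,95]))
E
```

```text
t: 4.47
tool_pos: [0.5665, 0.0848, 0.1474]
tool_rot: [-0.518, -3.097, 0.001]
contact_force: [-0.1, 0.6, -0.4]
width: 0.236
grip_force: 39.2
t: 4.85
tool_pos: [0.593, 0.0023, 0.1473]
tool_rot: [-0.518, -3.097, 0.001]
contact_force: [-0.9, -0.3, -0.8]
width: 0.238
grip_force: 39.2
t: 5.35
tool_pos: [0.6192, -0.0835, 0.1473]
tool_rot: [-0.526, -3.096, 0.003]
contact_force: [0.0, -0.0, -1.0]
width: 0.238
grip_force: 39.2
t: 5.98
tool_pos: [0.6187, -0.0791, 0.0269]
tool_rot: [-0.517, -3.095, 0.0]
contact_force: [-0.4, 0.2, 0.3]
width: 0.236
grip_force: 39.2
414 [ 0.57053472 -0.12586319 -0.0007689 ] [ 0.6627119  -0.03132326  0.05831826] [0.01822773 0.02022673 0.02136359 0.02240944 0.04120216]
```

```bash

python3 -m jog '{"gripper":[10,10,10,10],"xyz":[[0,0,-0.03],[0,0,-0.06],[0,0,-0.08],[0,0,-0.08]],"rotation":[[0,0,0],[0,0,0],[0,0,0],[0,0,0]]}'
python3 -m jog '{"gripper":[10,10],"xyz":[[0,0,-0.015],[0,0,-0.015]],"rotation":[[0,0,0],[0,0,0]]}'
```

```text
t: 6.52
tool_pos: [0.6198, -0.0799, 0.0188]
tool_rot: [-0.519, -3.098, 0.0]
contact_force: [-0.7, 0.3, -0.9]
width: 0.237
grip_force: 39.2
t: 6.78
tool_pos: [0.6199, -0.0798, 0.017]
tool_rot: [-0.519, -3.098, 0.0]
contact_force: [-1.1, -0.5, -0.9]
width: 0.235
grip_force: 39.2
```

```bash

python3 -m jog '{"gripper":[10,10,10],"xyz":[[0,0,-0.01],[0,0,-0.015],[0,0,-0.015]],"rotation":[[0,0,0],[0,0,0],[0,0,0]]}'
python3 -m jog '{"gripper":[40,60,60,60,60,60],"xyz":[[0,0,0],[0,0,0],[0,0,0],[0,0,0.1],[0,0,0.5],[0,0,1]],"rotation":[[0,0,0],[0,0,0],[0,0,0],[0,0,0],[0,0,0],[0,0,0]]}' 20
python3 - <<'E'
from h import *
c=cam('side'); P=cloud(c); g=c['pixels'].max(2)
m=(abs(P[...,0]-.62)<.06)&(abs(P[...,1]+.08)<.06)&(g<90)&(P[...,2]<.06)&(P[...,2]>.004)
q=P[m]; print(len(q),q.min(0),q.max(0),np.percentile(q[:,2],[5,25,50,75,95]))
f=q[q[:,2]<.014]; A=np.c_[f[:,:2],np.ones(len(f))]; print(np.linalg.lstsq(A,f[:,2],rcond=None)[0])
c=cam('wrist'); cv2.imwrite('pics/w3.png',c['pixels'])
E
```

```text
t: 7.15
tool_pos: [0.6201, -0.0799, 0.0164]
tool_rot: [0.519, 3.098, 0.001]
contact_force: [-4.0, 0.9, 9.6]
width: 0.239
grip_force: 40.0
t: 7.9
tool_pos: [0.619, -0.0798, 0.1362]
tool_rot: [-0.519, -3.096, 0.001]
contact_force: [1.4, 0.2, 1.0]
width: 0.704
grip_force: 0.0
454 [ 0.57088548 -0.12592616  0.00484872] [ 0.66475671 -0.03364723  0.03687118] [0.00805216 0.00955766 0.01086581 0.01227291 0.03139587]
[-0.00408784  0.00803539  0.01371832]
```

The lid lies flat with its flange top at about 10 mm. Next, the white tub.

```bash

python3 -m jog '{"gripper":[85,85,85],"xyz":[[-0.15,-0.2,0.2],[-0.3,-0.4,0.3],[-0.46,-0.6,0.3]],"rotation":[[0,0,0],[0,0,0],[0,0,0]]}'
python3 -m jog '{"gripper":[85,85,85,85],"xyz":[[-0.15,-0.2,0],[-0.3,-0.4,0],[-0.46,-0.6,0],[-0.46,-0.6,0]],"rotation":[[0,0,0],[0,0,0],[0,0,0],[0,0,0]]}'
cat > rim.py <<'E'
from h import *
import sys
x,y,z,rad=map(float,sys.argv[1:5])
def fit(cx,tag,x,y,z,rad):
    P=cloud(cx); d=np.hypot(P[...,0]-x,P[...,1]-y)
    m=(abs(P[...,2]-z)<.006)&(d<rad+.015)&(d>rad-.02); q=P[m]
    if len(q)<15: print(tag,len(q)); return
    A=np.c_[2*q[:,:2],np.ones(len(q))]; s=np.linalg.lstsq(A,(q[:,:2]**2).sum(1),rcond=None)[0]
    print(tag,len(q),'fit',s[:2].round(4),'r',np.sqrt(s[2]+s[0]**2+s[1]**2).round(4),'mid',((q.max(0)+q.min(0))/2).round(4),'ext',np.ptp(q,axis=0).round(3),'z',np.percentile(q[:,2],[50,90]).round(4))
for n in sys.argv[5:]: fit(cam(n),n,x,y,z,rad)
E
python3 rim.py .508 -.226 .063 .033 wrist side
```

```text
t: 8.38
tool_pos: [0.565, -0.153, 0.1734]
tool_rot: [0.518, 3.095, -0.0]
contact_force: [-0.8, 0.1, 0.2]
width: 0.994
grip_force: 0.0
t: 8.88
tool_pos: [0.5079, -0.2269, 0.1724]
tool_rot: [0.527, 3.096, -0.001]
contact_force: [-0.4, 0.8, 0.3]
width: 0.99
grip_force: 0.0
wrist 1047 fit [ 0.5093 -0.2246] r 0.0311 mid [ 0.5099 -0.2246  0.0623] ext [0.066 0.065 0.011] z [0.0651 0.0663]
side 143 fit [ 0.5094 -0.2243] r 0.0314 mid [ 0.5094 -0.2237  0.062 ] ext [0.065 0.068 0.01 ] z [0.0629 0.0655]
```

```bash

python3 -m jog '{"gripper":[85,85,85,85],"xyz":[[0,0,-0.3],[0,0,-0.6],[0,0,-0.8],[0,0,-0.8]],"rotation":[[0,0,0],[0,0,0],[0,0,0],[0,0,0]]}'
python3 -m jog '{"gripper":[85,85,50,50,50,50,50],"xyz":[[0,0,-0.15],[0,0,-0.23],[0,0,-0.23],[0,0,-0.23],[0,0,-0.23],[0,0,-0.23],[0,0,-0.23]],"rotation":[[0,0,0],[0,0,0],[0,0,0],[0,0,0],[0,0,0],[0,0,0],[0,0,0]]}' 30
```

```text
t: 9.48
tool_pos: [0.509, -0.2222, 0.0736]
tool_rot: [-0.515, -3.095, -0.001]
contact_force: [-0.1, -0.2, 0.5]
width: 0.996
grip_force: 0.0
t: 10.35
tool_pos: [0.5098, -0.224, 0.048]
tool_rot: [0.519, 3.098, -0.0]
contact_force: [-0.6, 0.6, 0.5]
width: 0.751
grip_force: 33.5
```

```bash

python3 -m jog '{"gripper":[50,50,50,50,50],"xyz":[[0,0,0.1],[0,0,0.3],[0,0,0.6],[0,0,0.9],[0,0,0.9]],"rotation":[[0,0,0],[0,0,0],[0,0,0],[0,0,0],[0,0,0]]}'
python3 -m jog '{"gripper":[50,50,50],"xyz":[[0.02,0.27,0],[0.04,0.55,0],[0.06,0.82,0]],"rotation":[[0,0,0],[0,0,0],[0,0,0]]}'
python3 -m jog '{"gripper":[50,50,50],"xyz":[[0.02,0.27,0],[0.04,0.55,0],[0.06,0.82,0]],"rotation":[[0,0,0],[0,0,0],[0,0,0]]}'
python3 -m jog '{"gripper":[50,50,50],"xyz":[[0.02,0.27,0],[0.04,0.55,0],[0.06,0.82,0]],"rotation":[[0,0,0],[0,0,0],[0,0,0]]}'
python3 -m jog '{"gripper":[50,50,50,50],"xyz":[[0.02,0.27,0],[0.04,0.4,0],[0.06,0.5,0],[0.06,0.5,0]],"rotation":[[0,0,0],[0,0,0],[0,0,0],[0,0,0]]}'
python3 rim.py .540 .168 .065 .046 scene side; python3 rim.py .54 .13 .160 .033 scene side
python3 - <<'E'
from h import *
a=cam('side')['pixels'][90:260,190:390]; b=cam('scene')['pixels'][120:290,200:400]
cv2.imwrite('pics/p4.png',cv2.resize(np.hstack([a,b]),None,fx=2,fy=2))
E
```

```text
t: 10.98
tool_pos: [0.5113, -0.2249, 0.1595]
tool_rot: [0.518, 3.092, -0.001]
contact_force: [-0.4, 0.4, -1.4]
width: 0.752
grip_force: 33.6
t: 11.35
tool_pos: [0.5162, -0.1243, 0.1551]
tool_rot: [-0.519, -3.097, 0.0]
contact_force: [0.9, 0.2, -0.1]
width: 0.755
grip_force: 33.6
t: 11.72
tool_pos: [0.5233, -0.0259, 0.1551]
tool_rot: [-0.518, -3.097, 0.0]
contact_force: [0.3, 0.3, -0.7]
width: 0.751
grip_force: 33.6
t: 12.1
tool_pos: [0.5305, 0.0724, 0.1551]
tool_rot: [-0.518, -3.097, 0.001]
contact_force: [0.5, 0.1, -0.5]
width: 0.756
grip_force: 33.6
t: 12.6
tool_pos: [0.5384, 0.1313, 0.1555]
tool_rot: [-0.518, -3.098, 0.001]
contact_force: [0.2, -0.6, -0.9]
width: 0.757
grip_force: 33.6
scene 91 fit [0.5396 0.1675] r 0.044 mid [0.5289 0.1678 0.0648] ext [0.072 0.092 0.012] z [0.0639 0.0682]
side 100 fit [0.54   0.1699] r 0.0442 mid [0.54   0.1696 0.0647] ext [0.093 0.094 0.011] z [0.0643 0.0684]
scene 62 fit [0.5391 0.1269] r 0.0315 mid [0.5365 0.1284 0.16  ] ext [0.061 0.064 0.011] z [0.1599 0.1645]
side 80 fit [0.5388 0.1291] r 0.0316 mid [0.5383 0.1283 0.16  ] ext [0.062 0.07  0.012] z [0.1592 0.165 ]
```

View pics/p4.png

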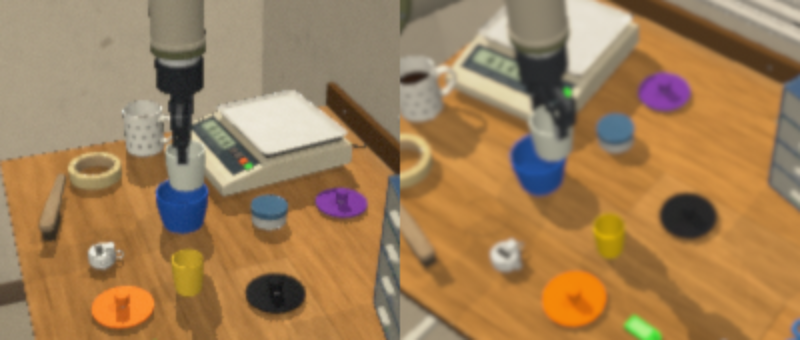

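The crops show the white tub upright in the gripper at (186,168), just short of the blue tub at (182,205), and the black lid flat on the bare desk at (275,293). I'll centre the white tub and lower it slowly.

```bash

python3 -m jog '{"gripper":[50,50,50,50],"xyz":[[0.01,0.2,0],[0.01,0.33,0],[0.01,0.33,0],[0.01,0.33,0]],"rotation":[[0,0,0],[0,0,0],[0,0,0],[0,0,0]]}'
python3 -m jog '{"gripper":[50,50,50,50,50,50],"xyz":[[0,0,-0.15],[0,0,-0.3],[0,0,-0.4],[0,0,-0.5],[0,0,-0.6],[0,0,-0.6]],"rotation":[[0,0,0],[0,0,0],[0,0,0],[0,0,0],[0,0,0],[0,0,0]]}'
```

```text
t: 13.4
tool_pos: [0.5396, 0.17, 0.1556]
tool_rot: [-0.52, -3.098, 0.001]
contact_force: [0.7, -0.3, -0.6]
width: 0.761
grip_force: 33.6
t: 14.15
tool_pos: [0.5389, 0.1707, 0.0825]
tool_rot: [-0.518, -3.097, 0.002]
contact_force: [-0.4, -0.7, -0.5]
width: 0.763
grip_force: 33.6
```

```bash
python3 rim.py .540 .168 .065 .046 scene side; python3 rim.py .54 .168 .099 .033 scene side
```

```text
scene 136 fit [0.5382 0.1649] r 0.0379 mid [0.5387 0.1673 0.0649] ext [0.089 0.089 0.011] z [0.0647 0.0687]
side 135 fit [0.54   0.1683] r 0.0396 mid [0.5392 0.1638 0.065 ] ext [0.091 0.083 0.012] z [0.065  0.0691]
scene 64 fit [0.5444 0.1647] r 0.0359 mid [0.5357 0.1665 0.0987] ext [0.055 0.082 0.011] z [0.0986 0.1024]
side 68 fit [0.5395 0.1679] r 0.0321 mid [0.5406 0.1635 0.0989] ext [0.065 0.071 0.012] z [0.1    0.1036]
```

```bash

python3 -m jog '{"gripper":[50,50,50,50],"xyz":[[0,0,-0.03],[0,0,-0.06],[0,0,-0.09],[0,0,-0.09]],"rotation":[[0,0,0],[0,0,0],[0,0,0],[0,0,0]]}'
python3 -m jog '{"gripper":[50,50,50],"xyz":[[0,0,-0.01],[0,0,-0.02],[0,0,-0.02]],"rotation":[[0,0,0],[0,0,0],[0,0,0]]}'
```

```text
t: 14.85
tool_pos: [0.5392, 0.1708, 0.0724]
tool_rot: [-0.519, -3.098, 0.001]
contact_force: [-0.0, 0.4, -1.0]
width: 0.759
grip_force: 33.6
t: 15.22
tool_pos: [0.5395, 0.1709, 0.0704]
tool_rot: [-0.519, -3.098, 0.0]
contact_force: [0.6, -0.1, -0.9]
width: 0.755
grip_force: 33.6
```

```bash

python3 -m jog '{"gripper":[50,50,50],"xyz":[[0,0,-0.008],[0,0,-0.016],[0,0,-0.016]],"rotation":[[0,0,0],[0,0,0],[0,0,0]]}'
python3 -m jog '{"gripper":[70,85,85,85],"xyz":[[0,0,0],[0,0,0],[0,0,0],[0,0,0]],"rotation":[[0,0,0],[0,0,0],[0,0,0],[0,0,0]]}'
python3 -m jog '{"gripper":[85,85,85,85],"xyz":[[0,0,0.1],[0,0,0.4],[0,0,0.8],[0,0,0.8]],"rotation":[[0,0,0],[0,0,0],[0,0,0],[0,0,0]]}'
python3 rim.py .540 .168 .065 .046 scene side;python3 rim.py .54 .168 .084 .033 wrist scene side
```

```text
t: 15.6
tool_pos: [0.5395, 0.1709, 0.0685]
tool_rot: [-0.519, -3.098, 0.0]
contact_force: [0.0, -0.2, -0.5]
width: 0.757
grip_force: 33.6
t: 16.1
tool_pos: [0.5396, 0.1709, 0.0686]
tool_rot: [0.519, 3.098, 0.0]
contact_force: [-0.3, -0.6, 0.5]
width: 0.997
grip_force: 0.0
t: 16.6
tool_pos: [0.5423, 0.1716, 0.1699]
tool_rot: [0.518, 3.091, 0.007]
contact_force: [0.6, 0.3, -0.4]
width: 0.995
grip_force: 0.0
scene 179 fit [0.5378 0.1656] r 0.038 mid [0.5401 0.1679 0.065 ] ext [0.092 0.093 0.012] z [0.0643 0.0697]
side 176 fit [0.539  0.1664] r 0.038 mid [0.5396 0.1643 0.0649] ext [0.091 0.087 0.012] z [0.0653 0.0692]
wrist 1270 fit [0.5398 0.1705] r 0.031 mid [0.5402 0.1704 0.0827] ext [0.066 0.065 0.009] z [0.0852 0.0863]
scene 82 fit [0.5403 0.1678] r 0.0313 mid [0.5394 0.1684 0.0833] ext [0.066 0.067 0.011] z [0.083  0.0867]
side 90 fit [0.5399 0.1707] r 0.0311 mid [0.5396 0.1679 0.0834] ext [0.065 0.07  0.011] z [0.0832 0.0867]
```

White rim is at z 0.085 (expected 0.084), so it's home. Now the yellow tub.

```bash

python3 -m jog '{"gripper":[85,85,85],"xyz":[[-0.06,-0.25,0],[-0.12,-0.5,0],[-0.19,-0.77,0]],"rotation":[[0,0,0],[0,0,0],[0,0,0]]}'
python3 -m jog '{"gripper":[80,80,80,80],"xyz":[[-0.06,-0.25,0],[-0.12,-0.5,0],[-0.19,-0.77,0],[-0.19,-0.77,0]],"rotation":[[0,0,0],[0,0,0],[0,0,0],[0,0,0]]}'
python3 rim.py .495 -.014 .060 .025 wrist scene side
```

```text
t: 17.23
tool_pos: [0.5159, 0.0776, 0.1635]
tool_rot: [-0.518, -3.097, 0.002]
contact_force: [0.1, -0.4, -0.1]
width: 0.992
grip_force: 0.0
t: 17.73
tool_pos: [0.4928, -0.0169, 0.1639]
tool_rot: [-0.526, -3.096, 0.002]
contact_force: [1.1, -0.3, 1.2]
width: 0.937
grip_force: 0.0
wrist 769 fit [ 0.495  -0.0132] r 0.0232 mid [ 0.4957 -0.0134  0.0587] ext [0.05  0.049 0.009] z [0.0612 0.0623]
scene 65 fit [ 0.4955 -0.0148] r 0.0236 mid [ 0.4956 -0.0146  0.06  ] ext [0.052 0.05  0.012] z [0.0591 0.062 ]
side 79 fit [ 0.4954 -0.0128] r 0.0233 mid [ 0.4947 -0.0117  0.059 ] ext [0.048 0.051 0.01 ] z [0.0589 0.0619]
```

```bash

python3 -m jog '{"gripper":[80,80,80,80],"xyz":[[0.01,0,-0.3],[0.01,0,-0.6],[0.01,0,-0.75],[0.01,0,-0.75]],"rotation":[[0,0,0],[0,0,0],[0,0,0],[0,0,0]]}'
python3 -m jog '{"gripper":[80,80,35,35,35,35,35],"xyz":[[0,0,-0.15],[0,0,-0.23],[0,0,-0.23],[0,0,-0.23],[0,0,-0.23],[0,0,-0.23],[0,0,-0.23]],"rotation":[[0,0,0],[0,0,0],[0,0,0],[0,0,0],[0,0,0],[0,0,0],[0,0,0]]}' 30
python3 -m jog '{"gripper":[35,35,35,35,35],"xyz":[[0,0,0.1],[0,0,0.3],[0,0,0.6],[0,0,1],[0,0,1]],"rotation":[[0,0,0],[0,0,0],[0,0,0],[0,0,0],[0,0,0]]}'
```

```text
t: 18.38
tool_pos: [0.494, -0.0128, 0.073]
tool_rot: [-0.515, -3.095, 0.002]
contact_force: [0.7, 1.1, 0.2]
width: 0.936
grip_force: 0.0
t: 19.25
tool_pos: [0.4958, -0.0138, 0.048]
tool_rot: [0.519, 3.097, 0.001]
contact_force: [-2.1, 0.7, 5.9]
width: 0.571
grip_force: 30.9
t: 19.88
tool_pos: [0.4977, -0.0141, 0.1715]
tool_rot: [0.518, 3.091, 0.004]
contact_force: [1.0, 0.5, -1.1]
width: 0.572
grip_force: 31.2
```

```bash

python3 -m jog '{"gripper":[35,35,35],"xyz":[[0.06,0.25,0],[0.12,0.5,0],[0.18,0.76,0]],"rotation":[[0,0,0],[0,0,0],[0,0,0]]}'
python3 -m jog '{"gripper":[35,35,35,35,35],"xyz":[[0.06,0.25,0],[0.12,0.5,0],[0.18,0.76,0],[0.18,0.76,0],[0.18,0.76,0]],"rotation":[[0,0,0],[0,0,0],[0,0,0],[0,0,0],[0,0,0]]}'
python3 rim.py .54 .17 .084 .033 scene side; python3 rim.py .54 .17 .176 .025 scene side
```

```text
t: 20.25
tool_pos: [0.5165, 0.0779, 0.1667]
tool_rot: [-0.52, -3.098, 0.001]
contact_force: [0.7, 0.2, 0.3]
width: 0.569
grip_force: 31.2
t: 20.88
tool_pos: [0.538, 0.1677, 0.1665]
tool_rot: [-0.519, -3.098, 0.002]
contact_force: [0.3, -0.8, -0.5]
width: 0.57
grip_force: 31.2
scene 61 fit [0.5399 0.1681] r 0.0313 mid [0.5392 0.168  0.083 ] ext [0.065 0.068 0.01 ] z [0.0825 0.086 ]
side 94 fit [0.54  0.171] r 0.0312 mid [0.5398 0.1703 0.0832] ext [0.065 0.071 0.01 ] z [0.0828 0.0863]
scene 59 fit [0.5411 0.1615] r 0.0273 mid [0.5376 0.1637 0.1759] ext [0.048 0.065 0.011] z [0.1772 0.1805]
side 54 fit [0.5372 0.1648] r 0.0245 mid [0.5376 0.1635 0.176 ] ext [0.047 0.056 0.012] z [0.1766 0.1806]
```

```bash

python3 -m jog '{"gripper":[35,35,35,35,35,35,35,35],"xyz":[[0.02,0.025,0],[0.02,0.025,-0.15],[0.02,0.025,-0.3],[0.02,0.025,-0.4],[0.02,0.025,-0.5],[0.02,0.025,-0.56],[0.02,0.025,-0.6],[0.02,0.025,-0.6]],"rotation":[[0,0,0],[0,0,0],[0,0,0],[0,0,0],[0,0,0],[0,0,0],[0,0,0],[0,0,0]]}'
python3 -m jog '{"gripper":[35,35,35],"xyz":[[0,0,-0.01],[0,0,-0.02],[0,0,-0.02]],"rotation":[[0,0,0],[0,0,0],[0,0,0]]}'
python3 rim.py .54 .17 .104 .025 scene side
```

```text
t: 22.08
tool_pos: [0.5407, 0.1715, 0.0948]
tool_rot: [-0.519, -3.098, 0.0]
contact_force: [0.1, -0.1, -0.4]
width: 0.573
grip_force: 31.2
t: 22.45
tool_pos: [0.5408, 0.1715, 0.0927]
tool_rot: [0.519, 3.098, 0.0]
contact_force: [-0.1, 0.7, -1.2]
width: 0.571
grip_force: 31.2
scene 60 fit [0.544  0.1648] r 0.0288 mid [0.5379 0.1679 0.1039] ext [0.049 0.067 0.011] z [0.1041 0.1083]
side 51 fit [0.5393 0.1687] r 0.0253 mid [0.5405 0.1684 0.1036] ext [0.049 0.063 0.011] z [0.1045 0.1079]
```

```bash

python3 -m jog '{"gripper":[35,35,35],"xyz":[[0,0,-0.01],[0,0,-0.02],[0,0,-0.02]],"rotation":[[0,0,0],[0,0,0],[0,0,0]]}'
python3 -m jog '{"gripper":[35,35,35],"xyz":[[0,0,-0.008],[0,0,-0.015],[0,0,-0.015]],"rotation":[[0,0,0],[0,0,0],[0,0,0]]}'
```

```text
t: 22.92
tool_pos: [0.5406, 0.1715, 0.09]
tool_rot: [-0.519, -3.098, 0.0]
contact_force: [-0.1, -0.4, -0.2]
width: 0.567
grip_force: 31.2
t: 23.3
tool_pos: [0.5407, 0.1715, 0.0883]
tool_rot: [-0.519, -3.098, 0.0]
contact_force: [-0.8, 0.5, 0.0]
width: 0.572
grip_force: 31.2
```

Within about 1 mm of home, so I'll release and retreat.

```bash

python3 -m jog '{"gripper":[60,75,75,75],"xyz":[[0,0,0],[0,0,0],[0,0,0],[0,0,0]],"rotation":[[0,0,0],[0,0,0],[0,0,0],[0,0,0]]}'
python3 -m jog '{"gripper":[75,75,75,75,75,75],"xyz":[[0,0,0.1],[0,0,0.4],[0,0,0.8],[0,0,1],[0,0,1],[0,0,1]],"rotation":[[0,0,0],[0,0,0],[0,0,0],[0,0,0],[0,0,0],[0,0,0]]}'
python3 rim.py .54 .17 .066 .046 side; python3 rim.py .54 .17 .084 .033 scene side; python3 rim.py .54 .17 .099 .025 wrist scene side
python3 - <<'E'
from h import *
a=cam('side')['pixels'][120:320,190:390]; b=cam('scene')['pixels'][130:330,200:400]
cv2.imwrite('pics/p5.png',cv2.resize(np.hstack([a,b]),None,fx=2,fy=2))
E
```

```text
t: 23.8
tool_pos: [0.5408, 0.1715, 0.0884]
tool_rot: [0.519, 3.098, 0.0]
contact_force: [0.6, 0.5, 1.0]
width: 0.878
grip_force: 0.0
t: 24.55
tool_pos: [0.5404, 0.1714, 0.208]
tool_rot: [-0.519, -3.098, 0.0]
contact_force: [-0.0, -0.3, 0.2]
width: 0.878
grip_force: 0.0
side 130 fit [0.5396 0.1689] r 0.0388 mid [0.539  0.1629 0.066 ] ext [0.09  0.077 0.012] z [0.0661 0.0694]
scene 113 fit [0.5394 0.1672] r 0.0269 mid [0.5397 0.1677 0.0839] ext [0.065 0.064 0.012] z [0.0833 0.0883]
side 105 fit [0.5396 0.1693] r 0.0275 mid [0.5395 0.1669 0.084 ] ext [0.065 0.065 0.012] z [0.0841 0.0875]
wrist 780 fit [0.5401 0.172 ] r 0.0232 mid [0.5407 0.1717 0.0985] ext [0.05  0.049 0.011] z [0.1012 0.1022]
scene 65 fit [0.5409 0.1694] r 0.0231 mid [0.5411 0.1691 0.099 ] ext [0.048 0.049 0.012] z [0.0983 0.1019]
side 74 fit [0.5403 0.1724] r 0.0236 mid [0.54   0.1731 0.0981] ext [0.049 0.053 0.01 ] z [0.0984 0.1019]
```

View pics/p5.png

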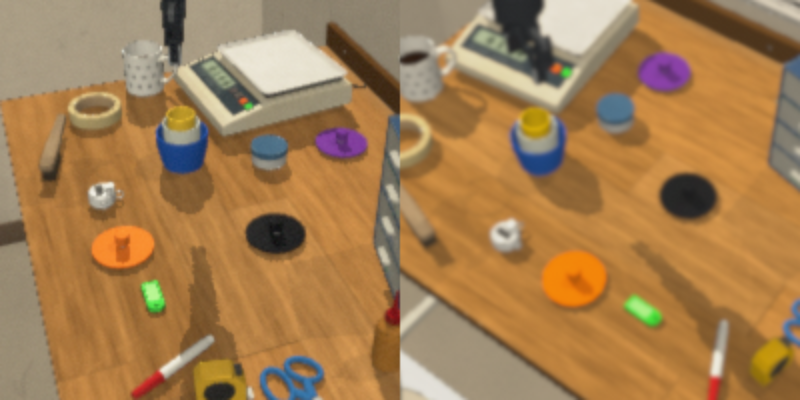

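The crops show the nest complete and upright at (182,140) left and (538,140) right, with the yellow rim at z 0.101 (expected 0.100). The lid lies flat, knob up, at (275,233), and the bystanders look undisturbed. Handing in.

```bash
python3 -c "
from plant import r
print(r.close_job())"
```

```text
the job is handed in; nothing more can be done
None
```

The job is handed in after about 25 s of the 72 s allowed: the final images show the white and yellow tubs nested home in the blue one and the black lid flat on the desk, knob up, with no bystander visibly moved; the hand-in call returned no verdict.

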